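# Stir bars from the drawer to the UV lamp

### The job

Pull the blue-fronted drawer out to its stop and leave it out, then lift the open carrier of loose stir bars by its blue cross bar, set it down on the ledge in front of the lamp, lengthwise to the lane, and let go of it. Then take it by the near end lug and slide it under the lamp, fully home against the black back stop. Keep the carrier level with all four bars in it, and leave the dishes, jar and flask alone.

Things in the scene. Friction and masses are not known exactly. Their poses are not given: they have to be found in the camera images.
- cabinet: Fixed white cabinet, 300 mm wide (y), 170 mm high, one blue-fronted drawer above a plinth. Origin on the table, mid-width, directly below the closed drawer's outer face; x points from front to back, z up. Its carcass runs from x = 15 to 260 mm; roof 12 mm thick, top at 170 mm.
- drawer (a joint): Drawer travel in m along the cabinet's -x: 0 closed, 0.17 at the stop. About 1.5 N friction plus 6 N per m/s. Heights above the table: inner floor 72 mm, walls 126 mm, front panel 156 mm. Closed, the inside runs from x = 21 to 234 mm, y = -129 to 129 mm in the cabinet's frame. Front panel 15 mm thick.
- drawer_handle (a point): Middle of the drawer's steel bar handle: a round bar 11 mm in diameter, 120 mm long, parallel to the cabinet's y axis, 136 mm above the table, its axis 40 mm in front of the drawer face. The frame is parallel to the cabinet's. Moves with the drawer.
- carrier: Loose open aluminium box, 0.2 to 0.42 kg, standing in the drawer, its long side across the drawer. 136 mm long (x), 80 wide (y), 38 high; walls and floor 4 mm. Origin at the centre of its underside, z up. A blue cross bar spans its middle above the rim, a blue lug sticks out at each end (200 mm over the lugs). Both ends are alike: either may go in first.
- carrier_bar (a point): Centre of the carrier's cross bar, 62 mm above the carrier's origin. The bar is 80 mm long (parallel to the carrier's y), 12 mm thick (x) and 12 mm high; free space below it down to the stir bars. Axes as the carrier's.
- carrier_lug_a (a point): Middle of the upright lug at the carrier's +x end, 86 mm from the carrier's origin along x, 24 mm above its underside. The lug is 10 mm thick (y), 28 mm high (10 to 38 mm above the underside), and reaches from the end wall at 68 mm to 100 mm. Axes as the carrier's.
- carrier_lug_b (a point): The same for the like lug at the carrier's -x end.
- bar0: White stir bar, 42 mm long, 12 mm in diameter, round ends, 14 g, lying loose in the carrier. Origin on its side, 6 mm from its axis, at mid length; x along the bar. It may roll.
- bar1: White stir bar, 42 mm long, 12 mm in diameter, round ends, 14 g, lying loose in the carrier. Origin on its side, 6 mm from its axis, at mid length; x along the bar. It may roll.
- bar2: White stir bar, 42 mm long, 12 mm in diameter, round ends, 14 g, lying loose in the carrier. Origin on its side, 6 mm from its axis, at mid length; x along the bar. It may roll.
- bar3: White stir bar, 42 mm long, 12 mm in diameter, round ends, 14 g, lying loose in the carrier. Origin on its side, 6 mm from its axis, at mid length; x along the bar. It may roll.
- station: Fixed lamp station: steel bed, x = -215 to 135 mm, 150 wide, top 30 mm above the table. Origin on the table, mid-lane, under the lamp head's front face; x runs from open ledge to back stop (face at 120), z up. Lamp head: x = 0 to 70, 110 to 160 mm high, full width. 12 mm high rails leave a lane 92 mm wide from x = 0 to 120, its mouth flaring from x = -31. A lug meets the stop at home.
- station_ledge (a point): Point on the bed's top, on the centre line, 120 mm in front of the lamp head's front face: a good place for the carrier's origin when it is set down on the ledge. Axes as the station's.
- station_home (a point): Point on the bed's top where the carrier's origin is when it is fully home, a lug against the stop (140 mm beyond station_ledge). Axes as the station's.
- dishes: Bystander: stack of five culture dishes, 90 mm in diameter, 71 mm high, standing on the cabinet's roof. Origin at the centre of its underside.
- jar: Bystander: amber jar with blue cap, 64 mm in diameter, 100 mm high, on the table beside the station (station's +y side). Origin at the centre of its underside.
- flask: Bystander: white plastic bottle, 60 mm in diameter, 140 mm high, on the table beside the station (station's -y side). Origin at the centre of its underside.

How it is judged (in metres and radians):
On the way, in this order (a step that is already met when the one before it is completed fails the run):
1. the drawer is out to its stop (within 6 mm) (value of joint drawer above 0.164 m), for 0.2 s.
2. the carrier stands level on the ledge in front of the lamp, let go by the fingers, lying along the lane, all bars in it (x of carrier in the frame of station between -0.21 and -0.05 m and y of carrier in the frame of station between -0.04 and 0.04 m and z of carrier in the frame of station between 0.024 and 0.037 m and angle between carrier's own z axis and vertical below 0.1 rad and angle between the x axis of carrier and the x axis of station, either way round below 0.4 rad and contact force between the fingers and carrier below 0.2 N and linear speed of carrier below 0.03 m/s and x of bar0 in the frame of carrier between -0.066 and 0.066 m and y of bar0 in the frame of carrier between -0.038 and 0.038 m and z of bar0 in the frame of carrier between -0.01 and 0.036 m and x of bar1 in the frame of carrier between -0.066 and 0.066 m and y of bar1 in the frame of carrier between -0.038 and 0.038 m and z of bar1 in the frame of carrier between -0.01 and 0.036 m and x of bar2 in the frame of carrier between -0.066 and 0.066 m and y of bar2 in the frame of carrier between -0.038 and 0.038 m and z of bar2 in the frame of carrier between -0.01 and 0.036 m and x of bar3 in the frame of carrier between -0.066 and 0.066 m and y of bar3 in the frame of carrier between -0.038 and 0.038 m and z of bar3 in the frame of carrier between -0.01 and 0.036 m), for 0.2 s.
At the end, for the whole second after the job is handed in: The carrier stands at rest and flat (within 0.08 rad) on the bed under the lamp, in the lane (12 mm, 0.2 rad), within 9 mm of its home against the back stop; all four stir bars are in the carrier below its rim; the drawer is still out (at least 150 mm) (x of carrier in the frame of station between 0.011 and 0.028 m and y of carrier in the frame of station between -0.012 and 0.012 m and z of carrier in the frame of station between 0.024 and 0.037 m and angle between carrier's own z axis and vertical below 0.08 rad and angle between the x axis of carrier and the x axis of station, either way round below 0.2 rad and linear speed of carrier below 0.01 m/s and value of joint drawer above 0.15 m and x of bar0 in the frame of carrier between -0.066 and 0.066 m and y of bar0 in the frame of carrier between -0.038 and 0.038 m and z of bar0 in the frame of carrier between -0.01 and 0.036 m and x of bar1 in the frame of carrier between -0.066 and 0.066 m and y of bar1 in the frame of carrier between -0.038 and 0.038 m and z of bar1 in the frame of carrier between -0.01 and 0.036 m and x of bar2 in the frame of carrier between -0.066 and 0.066 m and y of bar2 in the frame of carrier between -0.038 and 0.038 m and z of bar2 in the frame of carrier between -0.01 and 0.036 m and x of bar3 in the frame of carrier between -0.066 and 0.066 m and y of bar3 in the frame of carrier between -0.038 and 0.038 m and z of bar3 in the frame of carrier between -0.01 and 0.036 m); the robot touches nothing.
It fails at once if the carrier is tilted by more than 0.3 rad (17 degrees) (angle between carrier's own z axis and vertical above 0.3 rad).
It fails at once if the dishes, jar or flask is moved more than 30 mm or tipped (distance of any of dishes, jar, flask from where it was at the start of the episode above 0.03 m or angle between any of dishes, jar, flask's own z axis and vertical above 0.3 rad).
It also fails if it takes over 66 s, if anything falls off the work surface, if the arm or the gripper's body presses on something with over 40 N, if the wrist force passes 120 N, or if a joint passes its speed limit or range.

### The arm

A 6-joint arm with a two-finger parallel gripper is mounted at the origin on the work surface. World frame = base frame: x ahead of the robot, y to its left, z up, the work surface at z = 0. Lengths are in m, angles in degrees, forces in N, time in s.
With the tool pointing down it reaches from about 0.35 to 0.875 m from the base axis. Payload 4.2 kg.
Tool frame: the origin (TCP) lies midway between the tips of the shut fingers; the grasp point (between the pads) lies r.pinch_z behind it (r.pinch_z is the distance from the TCP to the grasp point, in m); z points along the fingers, y is the direction in which the jaws open and shut (so a half turn about z gives the same grasp; the last joint's range is limited). The gripper opens to 87 mm and grips with 3 to 60 N. Pads are 19 mm wide; open, the fingers measure 117 mm over their backs; the gripper's body (75 mm by 190 mm) begins 51 mm behind the grasp point.
Start: joints at [14.817, 22.042, 0.453, 0, -68.411, -14.817], TCP at [0.625, 0, 0.223] pointing down, gripper open.
Joint ranges: [-179.83, 179.83], [-69.29, 118.12], [-61.27, 80.66], [-181.25, 117.63], [-171.15, -9.14], [-177.46, 177.46]. Speed limits (degrees/s): [159.86, 159.86, 180, 180, 180, 180].

### API

Orientations are given as a 3x3 rotation matrix whose columns are the frame's x, y, z axes.
In Python, from station import r gives the robot as it stands. The module is installed in compiled form; this text tells all that it offers.
- The arm moves only by the tool play_rows, never from a script. Its argument "deltas" is a list of rows, each a list of 7 numbers: the shift along the tool's x, y, z in units of 25 mm (1.0 is 25 mm), then the turn, a rotation vector about the tool's x, y, z in units of 5 degrees (1.0 is 5 degrees), then the finger opening in mm, from 0 to 87. In form: [[tx, ty, tz, wx, wy, wz, fingers], ...]. A call has 1 to 12 rows; each row is the pose to reach, as a shift and turn from the pose commanded when the call began, along the tool's axes at that moment; what a row does not reach only later rows make up. A row lasts 1/10 s, in which the tool goes at most 50 mm and 8.59 degrees, less where a joint would pass 70% of its speed; a pose out of reach is approached as far as the arm can. A call with a gripper value outside its range is refused whole. The fingers move at their own pace and stop on an object; the grip force is fixed at half the most. Time passes only in rows, so rows that repeat a pose let the fingers close. It gives the time, the measured TCP pose, the force and the opening at its end, in the units of the state.
- r.sense(): the state, without advancing time (a new reading comes with each control period).
- r.capture(name): name is "scene" or "side" or "wrist"; returns a dict with "pixels" (384x512x3 uint8, red, green, blue), "camera_matrix" (3x3 intrinsics, pixels), "R" (3x3) and "t" (3): a world point X has camera coordinates R X + t; the wrist camera has in their place "T_tool_cam" (4x4, takes a point from camera to tool coordinates, whose origin is the TCP and whose axes are the flange's). Camera axes: x right, y down, z forward; pixel columns grow to the right and rows downward; lengths in m; the calibration is good to about 2 mm. A picture is of the moment at which its call begins: read the wrist's pose just before it. There is no depth.
- r.finish_job(): hands the job in, once; it reports no verdict.
Trained networks look in the newest picture that a camera, given by its name, has taken for a name from the list of things; names that differ only in an ending like _2 or _b are one class to them, and where a whole thing is asked for, a point or a joint stands for the part that bears it (a point fixed in the world has none). Each returns a list of dicts, best first, with "score" (0 to 1); they miss things now and then, are a little off and sometimes report something else, mostly with a low value. They report only what shows in the picture. A call takes as long as a camera call.
- r.spot_in(camera, target): "centre" ([x, y, z] in m, in world coordinates, good to about 4 mm: the middle of the surface that is visible of it).
- r.cut_out(camera, target): "region" (384x512 bool, what is visible of it).
The state is a dict: "time_s": time; "joints": joint angles; "joint_velocities": joint speeds; "effort": joint torques, N m; "tcp_pos": TCP position; "ee_rot": TCP orientation; "wrist_force": force on the tool from outside, world axes, zero at the start; "moment": the same for the moment, N m; "gripper_width": opening from 0.0 (shut) to 1.0 (fully open).
Only numpy, scipy, OpenCV 4.12 (cv2) and the standard library are available. Lean on these libraries where they do the work, as an engineer would, in place of code of your own. Each camera call takes 0.05 s, during which the arm holds its last target.

## Working session

There is one attempt and no reset: what is moved stays moved. The work goes in short steps, Python scripts to look and compute and a tool call to move; the robot and the scene stay as the last step left them, time stands still between calls to the robot, and variables do not carry over. Pictures are saved under pics/ and viewed, and the job is handed in when it is done.

Besides the shell and the picture viewer there is one more tool, called after "Request:" as name(argument=value, ...) on one line, values as JSON. play_rows: Moves the arm, as the interface text tells. Its arguments: {"type":"object","properties":{"deltas":{"type":"array","items":{"type":"array","items":{"type":"number"}}}},"required":["deltas"]}

```bash
mkdir -p pics; cat > h.py <<'E'
import numpy as np, cv2
from station import r
def snap(n,f):
    c=r.capture(n); cv2.imwrite('pics/'+f,cv2.cvtColor(c['pixels'],cv2.COLOR_RGB2BGR)); return c
def ray(c,u,v,z,s=None):
    K=c['camera_matrix']; d=np.linalg.inv(K)@[u,v,1]
    if 'R' in c: R=np.array(c['R']).T; o=-R@c['t']; d=R@d
    else:
        T=np.array(c['T_tool_cam']); R=np.array(s['ee_rot']); d=R@T[:3,:3]@d; o=R@T[:3,3]+s['tcp_pos']
    return o+d*(z-o[2])/d[2]
def proj(c,X):
    p=c['camera_matrix']@(np.array(c['R'])@X+c['t']); return p[:2]/p[2]
E
python3 - <<'E'
from h import *
np.set_printoptions(precision=4,suppress=True)
s=r.sense();print(s, r.pinch_z)
for n in ['scene','side','wrist']:
    c=snap(n,n+'0.png')
    if 'R' in c: print(n,'cam at',-np.array(c['R']).T@c['t'])
    for t in ['cabinet','drawer','drawer_handle','carrier','carrier_bar','carrier_lug_a','station','dishes','jar','flask']:
        print(n,t,[(np.round(d['centre'],3).tolist(),round(d['score'],2)) for d in r.spot_in(n,t)[:3]])
E
```

```text
{'time_s': 0.0, 'joints': array([ 14.8179,  22.089 ,   0.3798,  -0.0297, -68.41  , -14.8163]), 'joint_velocities': array([ 0.0232,  0.0579,  0.0397, -0.0603,  0.0064,  0.0131]), 'effort': array([  0.0006, -39.0662,  18.7403,   4.22  ,   0.011 ,  -0.0002]), 'tcp_pos': array([0.6244, 0.    , 0.2215]), 'ee_rot': array([[-0.0002, -1.    , -0.0021],
       [-1.    ,  0.0002, -0.0001],
       [ 0.0001,  0.0021, -1.    ]]), 'wrist_force': array([ 0.2913, -0.6384,  0.6502]), 'moment': array([ 0.0198, -0.0596,  0.0578]), 'gripper_width': 1.001802602733752} 0.0187
scene cam at [0.6502 0.4142 1.2739]
scene cabinet [([0.786, -0.194, 0.171], 0.65)]
scene drawer [([0.589, -0.349, 0.155], 0.55)]
scene drawer_handle [([0.594, -0.348, 0.156], 0.45)]
scene carrier [([0.694, 0.325, 0.1], 0.56)]
scene carrier_bar []
scene carrier_lug_a []
scene station [([0.562, 0.208, 0.032], 0.57)]
scene dishes [([0.711, -0.189, 0.239], 0.85)]
scene jar [([0.697, 0.324, 0.098], 0.58)]
scene flask [([0.559, 0.203, 0.031], 0.64), ([0.643, 0.084, 0.099], 0.56)]
side cam at [-0.3037 -0.6486  0.9746]
side cabinet [([0.651, -0.277, 0.158], 0.84)]
side drawer []
side drawer_handle []
side carrier [([0.684, -0.225, 0.089], 0.73), ([0.65, -0.277, 0.156], 0.19)]
side carrier_bar [([0.686, -0.224, 0.092], 0.62)]
side carrier_lug_a [([0.683, -0.223, 0.093], 0.74)]
side station [([0.57, 0.187, 0.03], 0.82)]
side dishes [([0.681, -0.218, 0.227], 0.73)]
side jar []
side flask [([0.632, 0.062, 0.076], 0.88)]
wrist cabinet [([0.612, -0.124, 0.128], 0.48)]
wrist drawer [([0.61, -0.124, 0.126], 0.55)]
wrist drawer_handle [([0.612, -0.123, 0.125], 0.94)]
wrist carrier []
wrist carrier_bar []
wrist carrier_lug_a []
wrist station [([0.622, 0.141, 0.035], 0.87)]
wrist dishes []
wrist jar []
wrist flask [([0.65, 0.056, 0.089], 0.83)]
```

View pics/scene0.png

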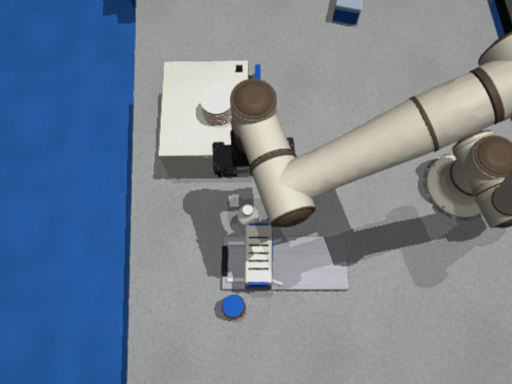

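View pics/side0.png

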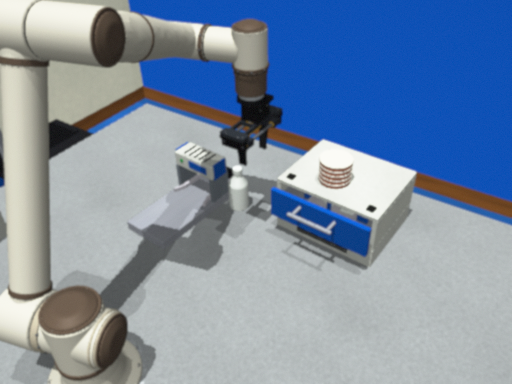

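View pics/wrist0.png

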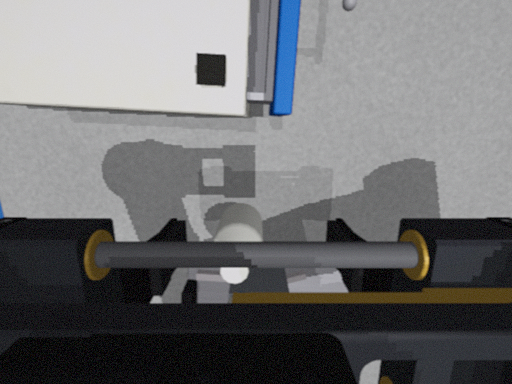

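```bash
python3 - <<'E'
import cv2
a=cv2.imread('pics/side0.png'); cv2.imwrite('pics/side0c.png',cv2.resize(a[130:270,260:420],None,fx=5,fy=4.2857,interpolation=cv2.INTER_CUBIC)[:600])
cv2.imwrite('pics/side0d.png',cv2.resize(a[130:250,120:270],None,fx=5,fy=5,interpolation=cv2.INTER_CUBIC))
a=cv2.imread('pics/scene0.png'); cv2.imwrite('pics/scene0c.png',cv2.resize(a[190:310,200:360],None,fx=5,fy=5,interpolation=cv2.INTER_CUBIC))
cv2.imwrite('pics/scene0d.png',cv2.resize(a[50:170,150:310],None,fx=5,fy=5,interpolation=cv2.INTER_CUBIC))
E
```

```text
(no output)
```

View pics/side0c.png

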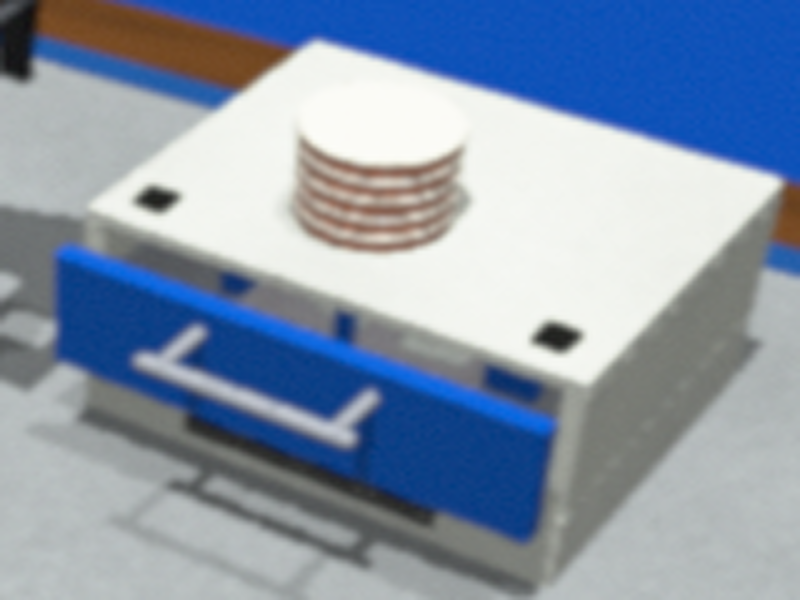

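View pics/scene0c.png

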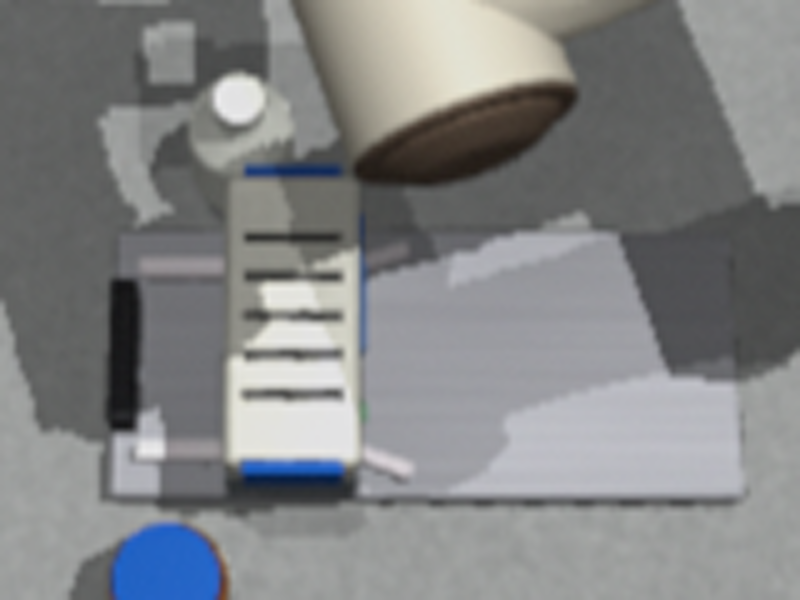

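View pics/scene0d.png

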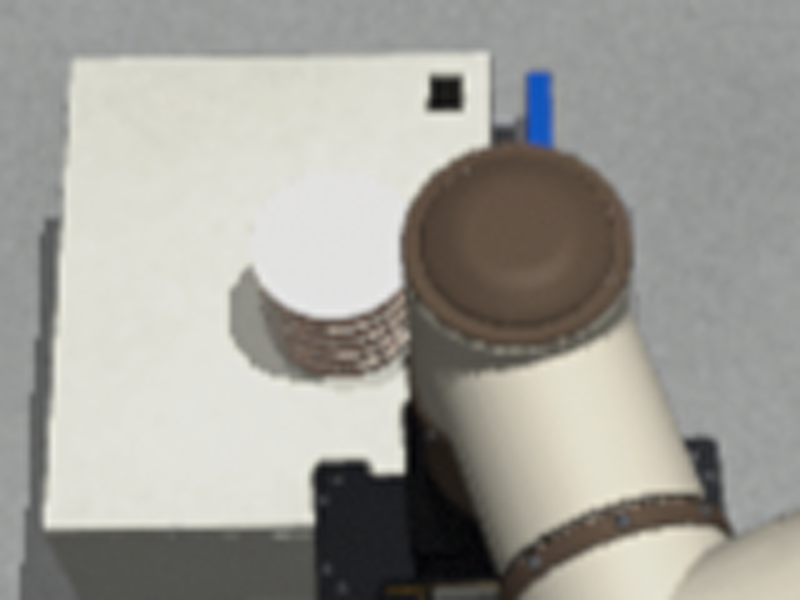

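View pics/side0d.png

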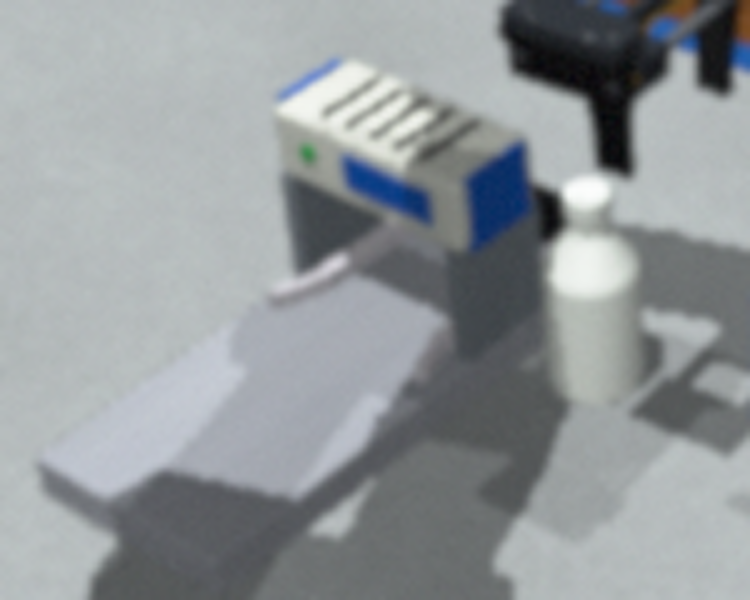

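```bash
cat > m.py <<'E'
from h import *
np.set_printoptions(precision=4,suppress=True)
sc=r.capture('scene'); sd=r.capture('side')
A=lambda x,y,z:ray(sc,150+x/5,50+y/5,z)
B=lambda x,y,z:ray(sc,200+x/5,190+y/5,z)
C=lambda x,y,z:ray(sd,260+x/5,130+y/4.2857,z)
D=lambda x,y,z:ray(sd,120+x/5,130+y/5,z)
print('roof scene',A(72,58,.17),A(490,52,.17),A(45,527,.17))
print('roof side BL,BR,FR,FL',C(315,40,.17),C(780,182,.17),C(590,385,.17),C(90,207,.17))
print('panel scene',A(551,72,.156),A(527,72,.156))
print('panel side top front edge L,R',C(60,252,.156),C(553,428,.156))
print('handle',C(145,358,.136),C(348,440,.136))
print('bed scene',B(743,497,.03),B(735,235,.03),B(105,497,.03),B(118,235,.03))
print('lamp top',B(228,475,.16),B(355,475,.16),B(232,172,.16),B(358,175,.16))
print('stop',B(138,282,.06),B(134,428,.06))
print('rails', B(140,258,.042),B(225,275,.042),B(140,450,.042),B(220,440,.042))
print('bed side',D(40,465,.03),D(215,560,.03))
print('lamp side top', D(275,100,.16),D(340,60,.16),D(465,180,.16),D(525,138,.16))
print('flask top', B(238,98,.14), D(588,185,.14),'jar',B(165,575,.1))
print('dishes',A(332,245,.241),C(383,120,.241))
E
python3 m.py
```

```text
roof scene [ 0.8571 -0.382   0.17  ] [ 0.6134 -0.3695  0.17  ] [ 0.8724 -0.0844  0.17  ]
roof side BL,BR,FR,FL [ 0.8741 -0.089   0.17  ] [ 0.8545 -0.3856  0.17  ] [ 0.6139 -0.3749  0.17  ] [ 0.6307 -0.0779  0.17  ]
panel scene [ 0.5779 -0.3631  0.156 ] [ 0.592  -0.3641  0.156 ]
panel side top front edge L,R [ 0.5974 -0.0794  0.156 ] [ 0.5858 -0.3694  0.156 ]
handle [ 0.5535 -0.1592  0.136 ] [ 0.5441 -0.2814  0.136 ]
bed scene [0.3808 0.2893 0.03  ] [0.365  0.1432 0.03  ] [0.7302 0.2652 0.03  ] [0.7163 0.119  0.03  ]
lamp top [0.6609 0.2743 0.16  ] [0.5984 0.2786 0.16  ] [0.6492 0.1207 0.16  ] [0.5844 0.1268 0.16  ]
stop [0.7049 0.1534 0.06  ] [0.711  0.2333 0.06  ]
rails [0.7039 0.1359 0.042 ] [0.6568 0.1489 0.042 ] [0.7092 0.2427 0.042 ] [0.6652 0.2403 0.042 ]
bed side [0.3775 0.275  0.03  ] [0.3725 0.1349 0.03  ]
lamp side top [0.6006 0.2695 0.16  ] [0.6566 0.2652 0.16  ] [0.5942 0.1194 0.16  ] [0.6474 0.1158 0.16  ]
flask top [0.6434 0.0752 0.14  ] [0.6505 0.0735 0.14  ] jar [0.6968 0.3149 0.1   ]
dishes [ 0.7069 -0.2047  0.241 ] [ 0.7064 -0.2116  0.241 ]
```

Request:
play_rows(deltas=[[1,0.3,0,0,0,0.1,32],[2.2,0.7,0,0,0,0.2,32],[3.6,1.2,0,0,0,0.3,32],[5,1.7,0,0,0,0.4,32],[6.4,2.2,0,0,0,0.5,32],[7.7,2.6,0,0,0,0.6,32],[8.5,2.9,0,0,0,0.6,32],[8.84,3,0,0,0,0.6,32],[8.84,3,0,0,0,0.6,32],[8.84,3,0,0,0,0.6,32]])

```text
time_s: 2.75
tcp_pos: [0.5503, -0.2204, 0.2225]
ee_rot: [[-0.052, -0.999, 0.0], [-0.999, 0.052, 0.0], [-0.0, -0.0, -1.0]]
wrist_force: [-0.5, 0.4, 0.1]
gripper_width: 0.371
```

```bash
python3 - <<'E'
from h import *
np.set_printoptions(precision=4,suppress=True)
s=r.sense(); c=snap('wrist','w1.png'); print(c['T_tool_cam'],s['tcp_pos'],s['ee_rot'],s['gripper_width'])
print([(d['centre'],d['score']) for d in r.spot_in('wrist','drawer_handle')])
c=snap('scene','s1.png'); c=snap('side','d1.png')
print([(d['centre'],d['score']) for d in r.spot_in('side','drawer_handle')])
E
```

```text
[[ 0.0002 -0.9678 -0.2519  0.0693]
 [ 1.      0.0004 -0.0008  0.0007]
 [ 0.0008 -0.2519  0.9678 -0.1627]
 [ 0.      0.      0.      1.    ]] [ 0.5503 -0.2204  0.2225] [[-0.0519 -0.9987  0.0002]
 [-0.9987  0.0519  0.0002]
 [-0.0002 -0.0002 -1.    ]] 0.3705914199309225
[([0.5955, -0.2789, 0.1346], 0.66)]
[([0.5881, -0.2407, 0.128], 0.91)]
```

View pics/w1.png

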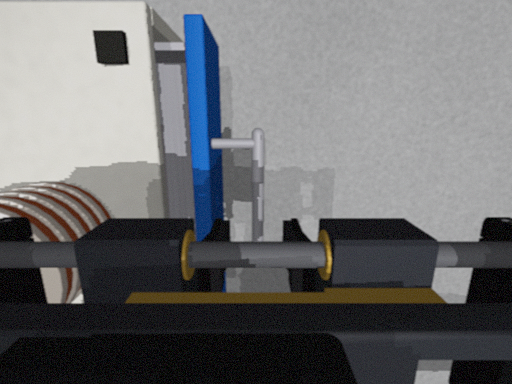

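View pics/s1.png

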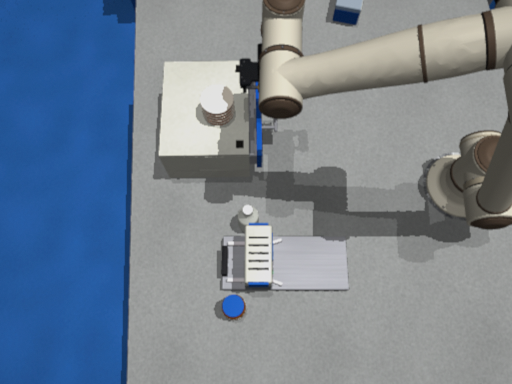

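```bash
python3 - <<'E'
from h import *
np.set_printoptions(precision=4,suppress=True)
s=r.sense(); c=r.capture('wrist')
for u,v,z in [(258,150,.1415),(257,200,.1415),(258,235,.1415),(202,150,.156),(205,22,.156),(212,150,.156)]:
    p=ray(c,u,v,z,s); print(p,(np.array(s['ee_rot']).T@(p-s['tcp_pos'])))
E
```

```text
[ 0.5458 -0.2647  0.1415] [0.0448 0.0022 0.081 ]
[ 0.5489 -0.2197  0.1415] [-0.0003  0.0014  0.081 ]
[ 0.5497 -0.1855  0.1415] [-0.0345  0.0024  0.081 ]
[ 0.5915 -0.2685  0.156 ] [ 0.0462 -0.0436  0.0665]
[ 0.58   -0.3611  0.156 ] [ 0.1393 -0.0368  0.0665]
[ 0.5833 -0.2681  0.156 ] [ 0.0462 -0.0354  0.0665]
```

Request:
play_rows(deltas=[[0,0.08,1,0,0,0,32],[0,0.08,2,0,0,0,32],[0,0.08,3,0,0,0,32],[0,0.08,3.6,0,0,0,32],[0,0.08,4.0,0,0,0,32],[0,0.08,4.2,0,0,0,32],[0,0.08,4.2,0,0,0,32]])

```text
time_s: 3.75
tcp_pos: [0.548, -0.2208, 0.1173]
ee_rot: [[-0.052, -0.999, -0.0], [-0.999, 0.052, -0.0], [0.0, 0.0, -1.0]]
wrist_force: [-0.3, 0.2, 0.2]
gripper_width: 0.368
```

Request:
play_rows(deltas=[[0,0,0,0,0,0,0],[0,0,0,0,0,0,0],[0,0,0,0,0,0,0],[0,0,0,0,0,0,0],[0,0,0,0,0,0,0],[0,0,0,0,0,0,0]])

```text
time_s: 4.35
tcp_pos: [0.5485, -0.221, 0.1182]
ee_rot: [[-0.052, -0.999, 0.002], [-0.999, 0.052, -0.0], [0.0, -0.002, -1.0]]
wrist_force: [1.0, 0.7, 2.4]
gripper_width: 0.115
```

Request:
play_rows(deltas=[[0,0.3,0,0,0,0,0],[0,0.9,0,0,0,0,0],[0,1.6,0,0,0,0,0],[0,2.3,0,0,0,0,0],[0,3.0,0,0,0,0,0],[0,3.7,0,0,0,0,0],[0,4.4,0,0,0,0,0],[0,5.0,0,0,0,0,0],[0,5.4,0,0,0,0,0],[0,5.7,0,0,0,0,0],[0,5.8,0,0,0,0,0],[0,5.8,0,0,0,0,0]])

```text
time_s: 5.55
tcp_pos: [0.4028, -0.2133, 0.1181]
ee_rot: [[-0.052, -0.999, -0.0], [-0.999, 0.052, -0.0], [0.0, 0.0, -1.0]]
wrist_force: [-1.1, 1.9, 7.7]
gripper_width: 0.114
```

Request:
play_rows(deltas=[[0,0.1,0,0,0,0,0],[0,0.2,0,0,0,0,0],[0,0.3,0,0,0,0,0],[0,0.4,0,0,0,0,0],[0,0.45,0,0,0,0,0],[0,0.45,0,0,0,0,0]])

```text
time_s: 6.15
tcp_pos: [0.4007, -0.2133, 0.1183]
ee_rot: [[-0.051, -0.999, 0.019], [-0.999, 0.051, -0.003], [0.002, -0.019, -1.0]]
wrist_force: [17.8, -1.4, -11.0]
gripper_width: 0.113
```

Request:
play_rows(deltas=[[0,-0.2,0,0,0,0,0],[0,-0.3,0,0,0,0,0],[0,-0.35,0,0,0,0,0],[0,-0.35,0,0,0,0,0]])

```text
time_s: 6.55
tcp_pos: [0.4007, -0.2133, 0.1181]
ee_rot: [[-0.052, -0.999, -0.001], [-0.999, 0.052, -0.0], [0.0, 0.001, -1.0]]
wrist_force: [0.1, 2.0, 7.9]
gripper_width: 0.113
```

```bash
python3 - <<'E'
from h import *
c=snap('scene','s2.png'); c=snap('side','d2.png')
for n in ['scene','side']:
    for t in ['carrier','carrier_bar','carrier_lug_a','drawer_handle']: print(n,t,[(np.round(d['centre'],3).tolist(),round(d['score'],2)) for d in r.spot_in(n,t)[:3]])
a=cv2.imread('pics/d2.png'); cv2.imwrite('pics/d2c.png',cv2.resize(a[120:280,220:420],None,fx=4,fy=3.75,interpolation=cv2.INTER_CUBIC))
a=cv2.imread('pics/s2.png'); cv2.imwrite('pics/s2c.png',cv2.resize(a[50:200,150:350],None,fx=4,fy=4,interpolation=cv2.INTER_CUBIC))
E
```

```text
scene carrier [([0.546, -0.208, 0.087], 0.97), ([0.645, 0.084, 0.098], 0.37)]
scene carrier_bar [([0.544, -0.218, 0.087], 0.76)]
scene carrier_lug_a [([0.539, -0.213, 0.088], 0.84)]
scene drawer_handle [([0.521, -0.192, 0.073], 0.65)]
side carrier [([0.556, -0.248, 0.095], 0.84)]
side carrier_bar [([0.555, -0.246, 0.1], 0.83)]
side carrier_lug_a [([0.551, -0.246, 0.101], 0.59), ([0.569, 0.178, 0.028], 0.39)]
side drawer_handle [([0.521, -0.281, 0.101], 0.57)]
```

View pics/d2c.png

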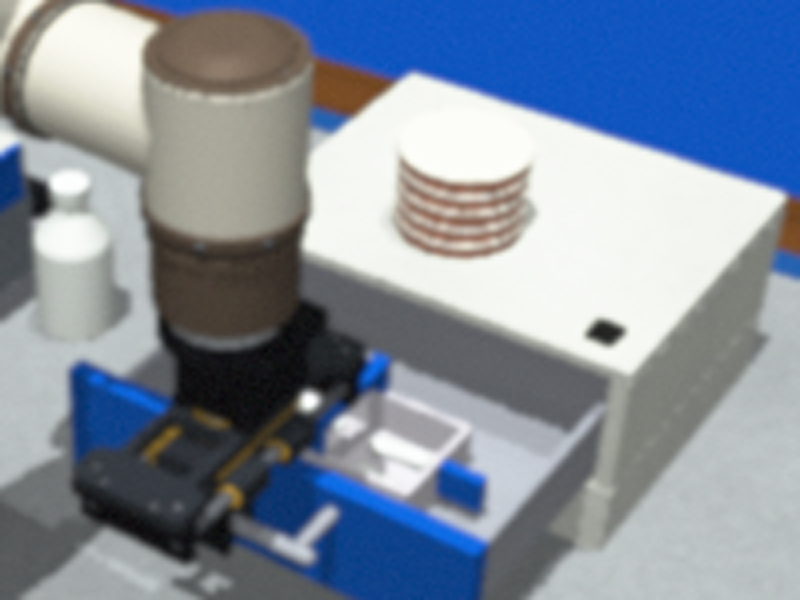

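View pics/s2c.png

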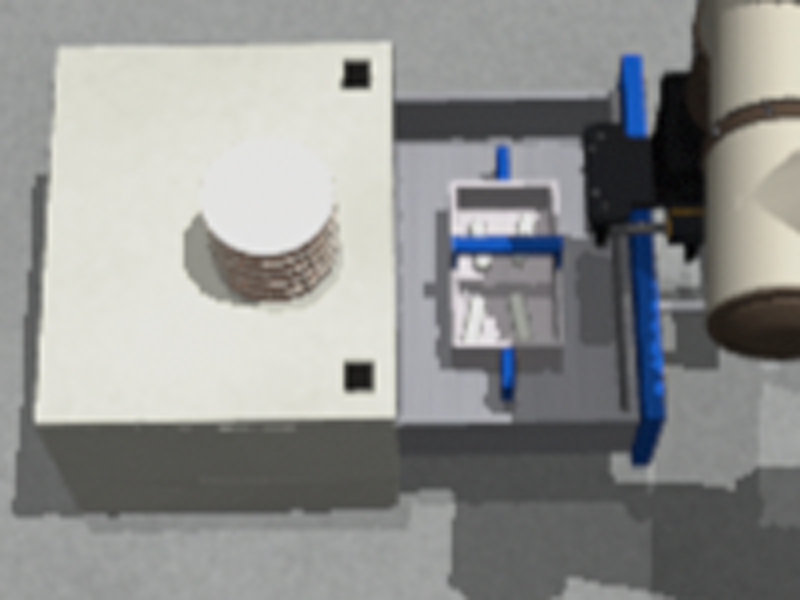

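```bash
python3 - <<'E'
from h import *
np.set_printoptions(precision=4,suppress=True)
sc=r.capture('scene'); sd=r.capture('side')
A=lambda x,y,z:ray(sc,150+x/4,50+y/4,z)
C=lambda x,y,z:ray(sd,220+x/4,120+y/3.75,z)
print('roof front',A(391,43,.17),A(393,420,.17))
print('panel',A(641,57,.156),A(664,462,.156), C(78,370,.156),C(487,550,.156))
print('bar',A(452,244,.14),A(563,242,.14))
print('lugs tips',A(503,147,.110),A(508,400,.110))
print('rim',A(450,182,.11),A(556,180,.11),A(452,347,.11),A(562,347,.11))
E
```

```text
roof front [ 0.6142 -0.3683  0.17  ] [ 0.632 -0.069  0.17 ]
panel [ 0.4305 -0.3535  0.156 ] [ 0.4505 -0.0317  0.156 ] [ 0.4496 -0.0758  0.156 ] [ 0.438 -0.364  0.156]
bar [ 0.5803 -0.2167  0.14  ] [ 0.5006 -0.2129  0.14  ]
lugs tips [ 0.534 -0.313  0.11 ] [ 0.548  -0.1052  0.11  ]
rim [ 0.576  -0.2857  0.11  ] [ 0.4968 -0.282   0.11  ] [ 0.5848 -0.1497  0.11  ] [ 0.5055 -0.1442  0.11  ]
```

Request:
play_rows(deltas=[[0,0,0,0,0,0,32],[0,0,0,0,0,0,32],[0,0,0,0,0,0,32],[0,0,-0.6,0,0,0,32],[0,0,-1.4,0,0,0,32],[0,0,-2.2,0,0,0,32],[0,0,-3.0,0,0,0,32],[0,0,-3.8,0,0,0,40],[0,0,-4.2,0,0,0,40],[0,0,-4.2,0,0,0,40]])

```text
time_s: 8.15
tcp_pos: [0.401, -0.2133, 0.2233]
ee_rot: [[-0.052, -0.999, 0.002], [-0.999, 0.052, -0.0], [0.0, -0.002, -1.0]]
wrist_force: [0.2, -0.4, -0.8]
gripper_width: 0.448
```

```bash
python3 - <<'E'
from h import *
np.set_printoptions(precision=4,suppress=True)
s=r.sense();print(s['joints'],s['tcp_pos'])
R=np.array(s['ee_rot']); print((R.T@(np.array([.5405,-.2148,.2235])-s['tcp_pos']))/.025)
E
```

```text
[ -7.4031   5.0639 -22.2552   0.0007 -62.5788   4.3963] [ 0.401  -0.2133  0.2233]
[-0.2308 -5.5744 -0.    ]
```

Request:
play_rows(deltas=[[0,-0.5,0,0,0,1.7,60],[0,-1.2,0,0,0,3.4,60],[0,-2.0,0,0,0,5.1,60],[-0.1,-2.8,0,0,0,6.8,60],[-0.1,-3.6,0,0,0,8.5,60],[-0.2,-4.3,0,0,0,10.2,60],[-0.2,-4.9,0,0,0,11.9,60],[-0.23,-5.3,0,0,0,13.6,60],[-0.23,-5.5,0,0,0,15.3,60],[-0.23,-5.57,0,0,0,17.0,60],[-0.23,-5.57,0,0,0,18.0,60],[-0.23,-5.57,0,0,0,18.0,60]])

```text
time_s: 9.35
tcp_pos: [0.5393, -0.2144, 0.2205]
ee_rot: [[-0.999, 0.052, -0.004], [0.052, 0.999, 0.001], [0.004, 0.001, -1.0]]
wrist_force: [-0.1, 0.2, 0.0]
gripper_width: 0.683
```

Request:
play_rows(deltas=[[0,0,0,0,0,0,60],[0,0,0,0,0,0,60]])

```text
time_s: 9.55
tcp_pos: [0.5397, -0.2146, 0.2219]
ee_rot: [[-0.999, 0.051, -0.001], [0.051, 0.999, 0.0], [0.001, 0.0, -1.0]]
wrist_force: [0.0, -0.3, -0.1]
gripper_width: 0.692
```

```bash
python3 - <<'E'
from h import *
np.set_printoptions(precision=4,suppress=True)
s=r.sense();print(s['joints'],s['tcp_pos'],s['ee_rot'])
c=snap('wrist','w3.png'); c=snap('scene','s3.png')
print([(d['centre'],d['score']) for d in r.spot_in('wrist','carrier_bar')])
a=cv2.imread('pics/s3.png'); cv2.imwrite('pics/s3c.png',cv2.resize(a[50:200,150:350],None,fx=4,fy=4,interpolation=cv2.INTER_CUBIC))
E
```

```text
[ -5.7219  17.8166  -5.962   -0.0074 -66.2943 -87.2032] [ 0.5397 -0.2146  0.2219] [[-0.9987  0.0511 -0.0013]
 [ 0.0511  0.9987  0.0002]
 [ 0.0013  0.0002 -1.    ]]
[([0.5447, -0.2103, 0.0846], 0.83)]
```

View pics/w3.png

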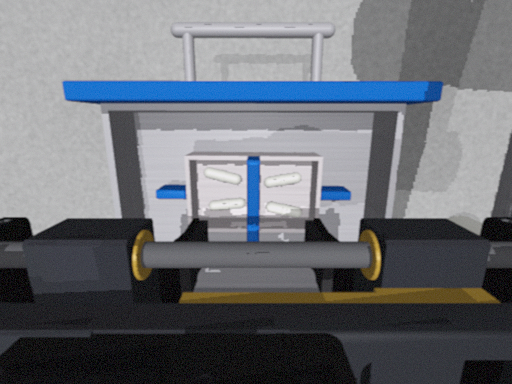

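View pics/s3c.png

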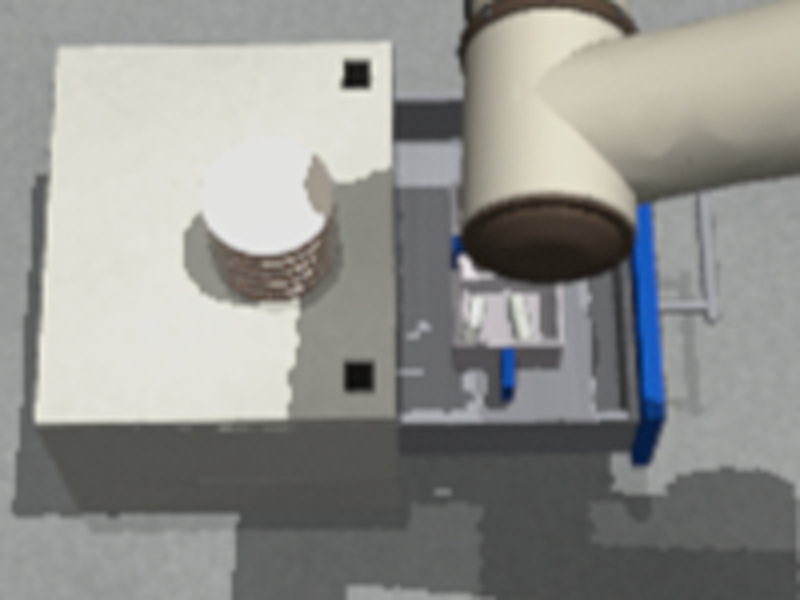

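```bash
python3 - <<'E'
from h import *
np.set_printoptions(precision=4,suppress=True)
s=r.sense(); c=r.capture('wrist'); R=np.array(s['ee_rot'])
def f(n,u,v,z):
    p=ray(c,u,v,z,s); print(n,p,1000*(R.T@(p-s['tcp_pos'])))
f('bar end top edge',253.5,157,.140); f('bar mid',253.5,200,.140)
f('bar',253,220,.14)
f('lugL',158,187,.11);f('lugR',350,190,.11)
f('lug L mid',170,187,.11);f('lugR',335,190,.11)
f('rim L',188,154,.11);f('rim R',321,154,.11)
E
```

```text
bar end top edge [ 0.5015 -0.2155  0.14  ] [38.3211 -2.8623 82.4118]
bar mid [ 0.5407 -0.2177  0.14  ] [-0.9659 -2.9439 82.4036]
bar [ 0.5601 -0.2192  0.14  ] [-20.3474  -3.45    82.3996]
lugL [ 0.5307 -0.3144  0.11  ] [   4.0778 -100.0347  112.3963]
lugR [ 0.5438 -0.1199  0.11  ] [  1.0184  94.8211 112.4125]
lug L mid [ 0.5313 -0.3022  0.11  ] [  4.0824 -87.8663 112.3974]
lugR [ 0.543  -0.1351  0.11  ] [  1.0125  79.5845 112.4112]
rim L [ 0.499  -0.2802  0.11  ] [ 37.4353 -67.562  112.4061]
rim R [ 0.5058 -0.1496  0.11  ] [ 37.4708  63.2033 112.4173]
```

Request:
play_rows(deltas=[[-0.05,-0.11,0.8,0,0,0.1,50],[-0.05,-0.11,1.8,0,0,0.1,40],[-0.05,-0.11,2.8,0,0,0.1,40],[-0.05,-0.11,3.5,0,0,0.1,40],[-0.05,-0.11,4.0,0,0,0.1,40],[-0.05,-0.11,4.2,0,0,0.1,40],[-0.05,-0.11,4.2,0,0,0.1,40]])

```text
time_s: 10.45
tcp_pos: [0.5411, -0.2175, 0.1173]
ee_rot: [[-0.998, 0.061, -0.001], [0.061, 0.998, -0.0], [0.001, -0.0, -1.0]]
wrist_force: [0.0, 0.2, 0.5]
gripper_width: 0.461
```

Request:
play_rows(deltas=[[0,0,0,0,0,0,20],[0,0,0,0,0,0,14],[0,0,0,0,0,0,8],[0,0,0,0,0,0,0],[0,0,0,0,0,0,0],[0,0,0,0,0,0,0],[0,0,0,0,0,0,0]])

```text
time_s: 11.15
tcp_pos: [0.5413, -0.2176, 0.118]
ee_rot: [[-0.998, 0.061, 0.0], [0.061, 0.998, -0.0], [-0.0, -0.0, -1.0]]
wrist_force: [0.1, 0.1, 2.6]
gripper_width: 0.135
```

Request:
play_rows(deltas=[[0,0,-0.15,0,0,0,0],[0,0,-0.4,0,0,0,0],[0,0,-0.7,0,0,0,0],[0,0,-1.1,0,0,0,0],[0,0,-1.5,0,0,0,0],[0,0,-1.9,0,0,0,0],[0,0,-2.3,0,0,0,0],[0,0,-2.7,0,0,0,0],[0,0,-3.0,0,0,0,0],[0,0,-3.1,0,0,0,0],[0,0,-3.1,0,0,0,0]])

```text
time_s: 12.25
tcp_pos: [0.5412, -0.2175, 0.1954]
ee_rot: [[-0.998, 0.061, 0.001], [0.061, 0.998, 0.0], [-0.001, 0.0, -1.0]]
wrist_force: [0.5, -0.2, -3.3]
gripper_width: 0.131
```

```bash
python3 - <<'E'
from h import *
s=r.sense();print(s['tcp_pos'],s['wrist_force'],s['moment'],s['gripper_width'])
c=snap('wrist','w4.png'); c=snap('side','d4.png')
a=cv2.imread('pics/d4.png'); cv2.imwrite('pics/d4c.png',cv2.resize(a[100:250,220:420],None,fx=4,fy=4,interpolation=cv2.INTER_CUBIC))
E
```

```text
[ 0.54124848 -0.21748757  0.19542712] [ 0.47455186 -0.17232502 -3.26708563] [-0.0106306  -0.08378069  0.04486473] 0.1305056155001139
```

View pics/w4.png

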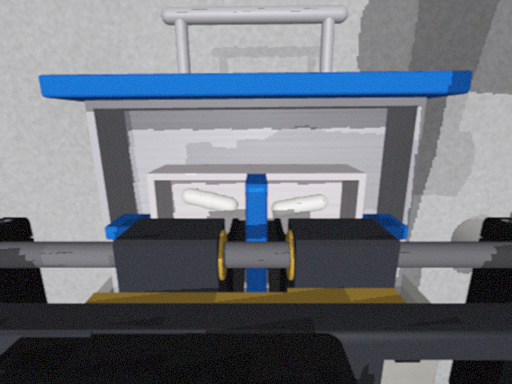

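View pics/d4c.png

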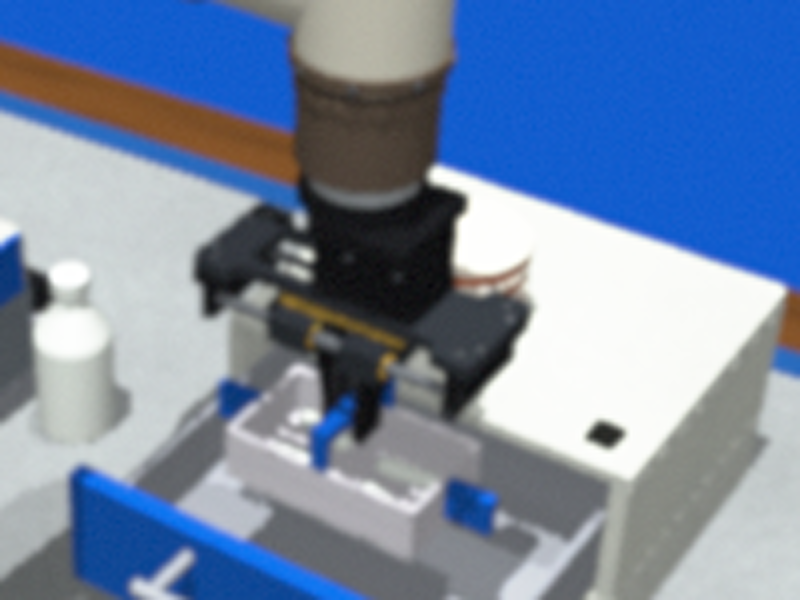

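Request:
play_rows(deltas=[[0,0,-0.4,0,0,0,0],[0,0,-0.9,0,0,0,0],[0,0,-1.4,0,0,0,0],[0,0.1,-1.9,0,0,0,0],[0.1,0.4,-2.2,0,0,-0.3,0],[0.25,1.0,-2.4,0,0,-1,0],[0.45,1.8,-2.4,0,0,-2,0],[0.65,2.8,-2.4,0,0,-3,0],[0.9,3.8,-2.4,0,0,-4,0],[1.1,4.8,-2.4,0,0,-5,0],[1.3,5.8,-2.4,0,0,-6,0],[1.55,6.8,-2.4,0,0,-7,0]])

```text
time_s: 13.55
tcp_pos: [0.5124, -0.044, 0.2556]
ee_rot: [[-0.85, -0.527, 0.001], [-0.527, 0.85, 0.0], [-0.001, 0.0, -1.0]]
wrist_force: [0.4, -0.2, -3.7]
gripper_width: 0.131
```

Request:
play_rows(deltas=[[-0.35,0.85,0,0,0,-1,0],[-0.7,1.8,0,0,0,-2,0],[-1.1,2.8,0,0,0,-3,0],[-1.5,3.8,0,0,0,-4,0],[-1.95,4.8,0,0,0,-5,0],[-2.35,5.8,0,0,0,-6,0],[-2.75,6.8,0,0,0,-7,0],[-3.15,7.8,0,0,0,-8,0],[-3.5,8.6,0,0,0,-9,0],[-3.7,9.2,0,0,0,-10,0],[-3.8,9.5,0,0,0,-10.6,0],[-3.86,9.57,0,0,0,-10.9,0]])

```text
time_s: 14.75
tcp_pos: [0.4694, 0.21, 0.2555]
ee_rot: [[-0.066, -0.998, 0.0], [-0.998, 0.066, 0.001], [-0.001, -0.0, -1.0]]
wrist_force: [-0.3, -1.1, -3.1]
gripper_width: 0.134
```

Request:
play_rows(deltas=[[0,0,0,0,0,0,0],[0,0,0,0,0,0,0]])

```text
time_s: 14.95
tcp_pos: [0.47, 0.2086, 0.2552]
ee_rot: [[-0.07, -0.998, -0.0], [-0.998, 0.07, 0.0], [-0.0, 0.0, -1.0]]
wrist_force: [0.1, 0.6, -3.4]
gripper_width: 0.135
```

```bash
python3 - <<'E'
from h import *
s=r.sense();print(s['tcp_pos'],s['ee_rot'],s['joints'])
c=snap('wrist','w5.png'); c=snap('side','d5.png'); c=snap('scene','s5.png')
a=cv2.imread('pics/d5.png'); cv2.imwrite('pics/d5c.png',cv2.resize(a[100:250,90:290],None,fx=4,fy=4,interpolation=cv2.INTER_CUBIC))
a=cv2.imread('pics/s5.png'); cv2.imwrite('pics/s5c.png',cv2.resize(a[190:330,190:370],None,fx=4,fy=4,interpolation=cv2.INTER_CUBIC))
E
```

```text
[0.46996352 0.20863703 0.2552319 ] [[-7.04296540e-02 -9.97516748e-01 -2.69865672e-05]
 [-9.97516749e-01  7.04296539e-02  6.55955798e-06]
 [-4.64261436e-06  2.73815401e-05 -1.00000000e+00]] [ 4.20437841e+01  9.85031004e+00 -1.17788801e+01 -1.41417139e-03
 -6.83717065e+01 -4.60819283e+01]
```

View pics/w5.png

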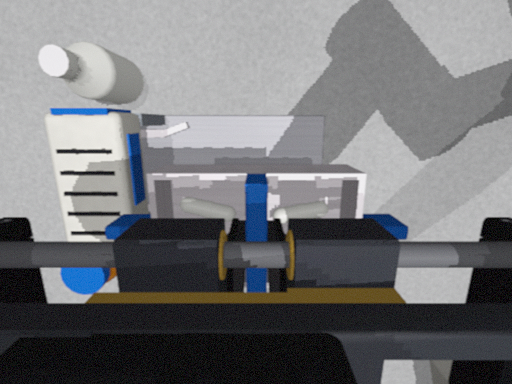

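View pics/d5c.png

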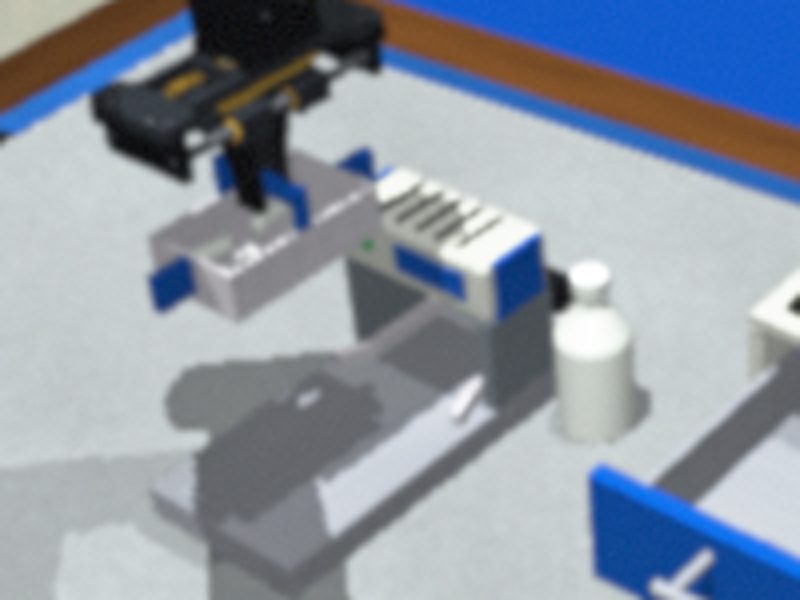

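View pics/s5c.png

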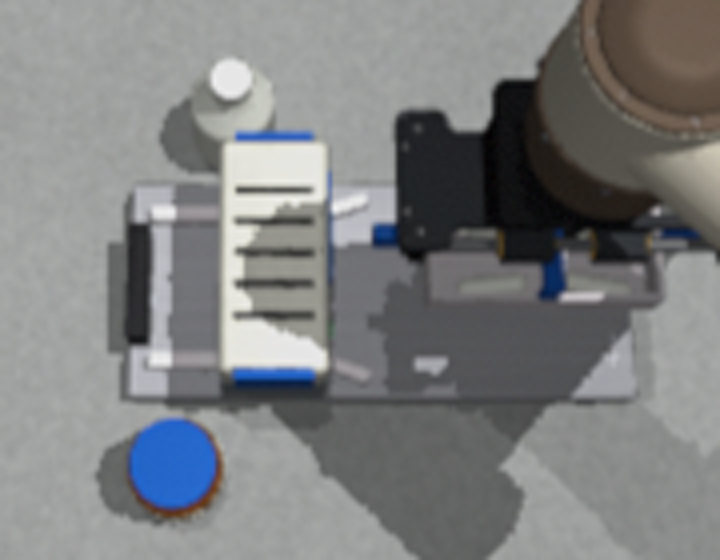

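```bash
python3 - <<'E'
from h import *
np.set_printoptions(precision=4,suppress=True)
sc=r.capture('scene'); sd=r.capture('side')
x=np.array([.99756,-.06976]);y=np.array([.06976,.99756])
B=lambda a,b,z:ray(sc,190+a/4,190+b/4,z)
D=lambda a,b,z:ray(sd,90+a/4,100+b/4,z)
for n,p in dict(bedFp=B(636,398,.03),bedBp=B(124,398,.03),bedBm=B(132,183,.03),r1=B(152,213,.042),r2=B(152,358,.042),r1b=B(222,213,.042),r2b=B(218,358,.042),fl1=B(368,198,.042),fl2=B(370,376,.042),stop1=B(150,224,.05),stop2=B(149,343,.05),l1=B(222,140,.16),l2=B(326,142,.16),l3=B(222,380,.16),l4=B(328,378,.16),
  dF1=D(152,492,.03),dF2=D(292,590,.03),dl1=D(545,235,.16),dl2=D(492,318,.16), df=D(455,415,.042)).items():
    q=p[:2]-[.590,.2]; print(n,p,'station',1000*(x@q),1000*(y@q))
E
```

```text
bedFp [0.3797 0.2896 0.03  ] station -216.01771524681382 74.76072352443504
bedBp [0.7302 0.2655 0.03  ] station 135.31467931927773 75.10772747710743
bedBm [0.7179 0.1152 0.03  ] station 133.45180214639097 -75.62470237868698
r1 [0.7042 0.1406 0.042 ] station 118.01854427644375 -51.25369489127969
r2 [0.7091 0.2414 0.042 ] station 115.96706037977228 49.58539859234528
r1b [0.6551 0.144  0.042 ] station 68.79910748774745 -51.306675612155
r2b [0.6641 0.2445 0.042 ] station 70.7943306165639 49.5399387258397
fl1 [0.5517 0.1404 0.042 ] station -34.08127044047749 -62.16578242814141
fl2 [0.5614 0.2637 0.042 ] station -33.00669496042817 61.58195299774953
stop1 [0.7056 0.1501 0.05  ] station 118.78043128405525 -41.712840213381234
stop2 [0.7103 0.2323 0.05  ] station 117.75792121487784 40.564181689563014
l1 [0.6516 0.1222 0.16  ] station 66.87750376659038 -73.34142878542997
l2 [0.5848 0.1281 0.16  ] station -0.1557672534938333 -72.08811400023586
l3 [0.6611 0.2743 0.16  ] station 65.75512703131825 79.0735981990421
l4 [0.5958 0.2776 0.16  ] station 0.39772760069189217 77.79354323344607
dF1 [0.3775 0.275  0.03  ] station -217.24733635895865 60.03260813074091
dF2 [0.3563 0.1201 0.03  ] station -227.59050601993303 -95.97180774840119
dl1 [0.6445 0.109  0.16  ] station 60.71415710895359 -86.94881495731794
dl2 [0.5421 0.0792 0.16  ] station -39.364970985997566 -123.80692062574126
df [0.553  0.1335 0.042 ] station -32.273332940839396 -68.9309040935052
```

Request:
play_rows(deltas=[[0,0.1,0.3,0,0,0,0],[0,0.2,0.9,0,0,0,0],[0,0.32,1.6,0,0,0,0],[0,0.32,2.4,0,0,0,0],[0,0.32,3.2,0,0,0,0],[0,0.32,4.0,0,0,0,0],[0,0.32,4.8,0,0,0,0],[0,0.32,5.5,0,0,0,0],[0,0.32,6.1,0,0,0,0],[0,0.32,6.5,0,0,0,0],[0,0.32,6.7,0,0,0,0],[0,0.32,6.8,0,0,0,0]])

```text
time_s: 16.4
tcp_pos: [0.4622, 0.2095, 0.0848]
ee_rot: [[-0.07, -0.998, -0.0], [-0.998, 0.07, -0.0], [0.0, 0.0, -1.0]]
wrist_force: [0.3, 0.6, -2.3]
gripper_width: 0.135
```

Request:
play_rows(deltas=[[0,0,0.1,0,0,0,0],[0,0,0.15,0,0,0,0],[0,0,0.2,0,0,0,0],[0,0,0.25,0,0,0,0],[0,0,0.28,0,0,0,0],[0,0,0.28,0,0,0,0]])

```text
time_s: 17.0
tcp_pos: [0.4621, 0.2095, 0.078]
ee_rot: [[-0.07, -0.998, -0.0], [-0.998, 0.07, -0.0], [0.0, 0.0, -1.0]]
wrist_force: [0.0, 0.1, -3.5]
gripper_width: 0.134
```

Request:
play_rows(deltas=[[0,0,0.05,0,0,0,0],[0,0,0.1,0,0,0,0],[0,0,0.12,0,0,0,0],[0,0,0.12,0,0,0,0]])

```text
time_s: 17.4
tcp_pos: [0.4622, 0.2096, 0.076]
ee_rot: [[-0.069, -0.998, 0.0], [-0.998, 0.069, 0.0], [-0.0, -0.0, -1.0]]
wrist_force: [-3.6, -0.6, 5.9]
gripper_width: 0.134
```

Request:
play_rows(deltas=[[0,0,0,0,0,0,20],[0,0,0,0,0,0,28],[0,0,0,0,0,0,36],[0,0,0,0,0,0,36],[0,0,-0.5,0,0,0,36],[0,0,-1.3,0,0,0,36],[0,0,-2.2,0,0,0,36],[0,0,-3.2,0,0,0,36],[0,0,-4.2,0,0,0,36],[0,0,-5.2,0,0,0,36],[0,0,-5.8,0,0,0,36],[0,0,-6.0,0,0,0,36]])

```text
time_s: 18.6
tcp_pos: [0.4629, 0.2101, 0.2269]
ee_rot: [[-0.07, -0.998, 0.003], [-0.998, 0.07, 0.002], [-0.002, -0.003, -1.0]]
wrist_force: [-0.2, 0.8, 0.1]
gripper_width: 0.412
```

```bash
python3 - <<'E'
from h import *
s=r.sense();print(s['tcp_pos'],s['ee_rot'],s['wrist_force'],s['time_s'])
c=snap('wrist','w6.png'); c=snap('side','d6.png'); c=snap('scene','s6.png')
a=cv2.imread('pics/d6.png'); cv2.imwrite('pics/d6c.png',cv2.resize(a[100:250,90:290],None,fx=4,fy=4,interpolation=cv2.INTER_CUBIC))
a=cv2.imread('pics/s6.png'); cv2.imwrite('pics/s6c.png',cv2.resize(a[190:330,190:370],None,fx=4,fy=4,interpolation=cv2.INTER_CUBIC))
E
```

```text
[0.46291925 0.21005436 0.2268597 ] [[-0.06957752 -0.99757188  0.00305106]
 [-0.99757345  0.0695846   0.00228039]
 [-0.00248716 -0.002885   -0.99999275]] [-0.20774459  0.79105311  0.09700246] 18.6
```

View pics/w6.png

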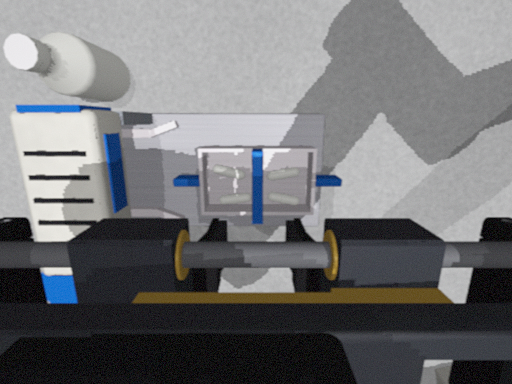

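View pics/d6c.png

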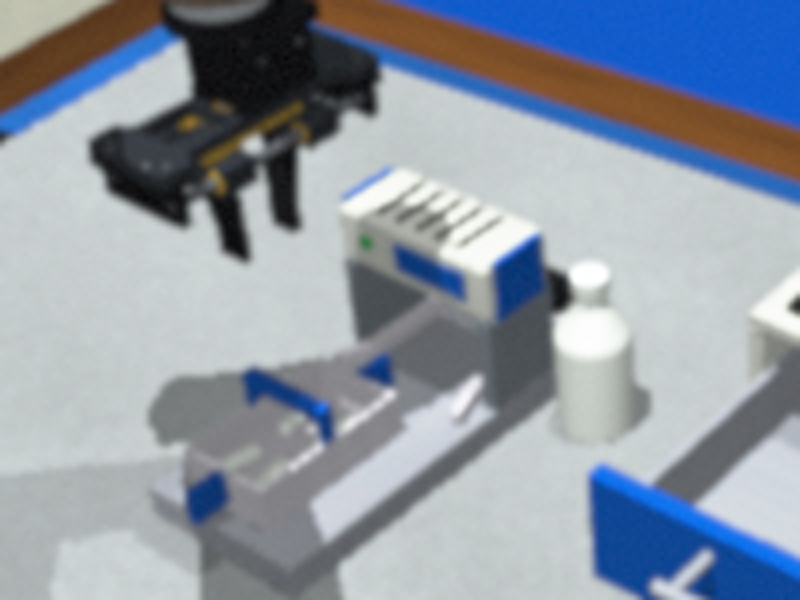

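View pics/s6c.png

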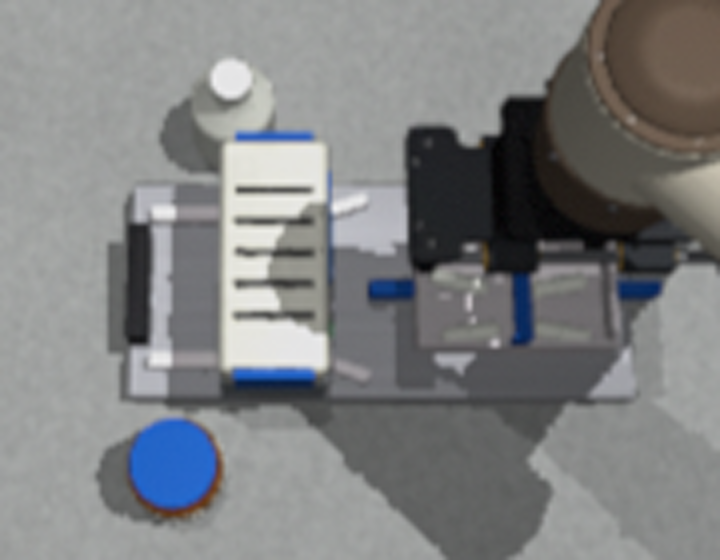

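```bash
python3 - <<'E'
from h import *
np.set_printoptions(precision=4,suppress=True)
sc=r.capture('scene'); s=r.sense(); w=r.capture('wrist'); print(s['tcp_pos'])
x=np.array([.99756,-.06976]);y=np.array([.06976,.99756])
B=lambda a,b,z:ray(sc,190+a/4,190+b/4,z)
for n,p in dict(far=B(369,289,.068),near=B(661,289,.068),bar=B(522,307,.098),barend=B(522,342,.098),
  wfar=ray(w,174,180,.068,s),wnear=ray(w,341,180,.068,s),wbarend=ray(w,257.5,149,.098,s)).items():
    q=p[:2]-[.590,.2]; print(n,p,'station',1000*(x@q),1000*(y@q))
R=np.array(s['ee_rot']); 
# lug near grasp target
E
```

```text
[0.4616 0.2092 0.2239]
far [0.5587 0.2089 0.068 ] station -31.849116022012776 6.674433900587547
near [0.361  0.2225 0.068 ] station -230.05639268199008 6.468451805027021
bar [0.4613 0.2328 0.098 ] station -130.62611825753507 23.717577046737972
barend [0.464  0.2555 0.098 ] station -129.52058495267295 46.62005118926576
wfar [0.556  0.1999 0.068 ] station -33.89449869718999 -2.5186008655372176
wnear [0.3618 0.2135 0.068 ] station -228.5660444738295 -2.4695699206469133
wbarend [0.4565 0.168  0.098 ] station -130.9698763022188 -41.221682309021794
```

Request:
play_rows(deltas=[[0,0.3,0,0,0,1.6,40],[0,0.7,0,0,0,3.2,40],[0,1.1,0,0,0,4.8,40],[0,1.5,0,0,0,6.4,40],[0,1.9,0,0,0,8.0,40],[0,2.3,0,0,0,9.6,40],[0,2.7,0,0,0,11.2,40],[0,3.0,0,0,0,12.8,40],[0,3.3,0,0,0,14.4,40],[0,3.5,0,0,0,16.0,40],[0,3.53,0,0,0,17.5,40],[0,3.53,0,0,0,18,40]])

```text
time_s: 20.05
tcp_pos: [0.3735, 0.2153, 0.2241]
ee_rot: [[-0.997, 0.073, -0.001], [0.073, 0.997, -0.001], [0.001, -0.002, -1.0]]
wrist_force: [-0.1, -0.6, -1.1]
gripper_width: 0.455
```

Request:
play_rows(deltas=[[0,0,1,0,0,0,40],[0,0,2,0,0,0,40],[0,0,3,0,0,0,40],[0,0,3.6,0,0,0,40],[0,0,4,0,0,0,40],[0,0,4,0,0,0,40]])

```text
time_s: 20.65
tcp_pos: [0.3733, 0.2148, 0.1234]
ee_rot: [[-0.998, 0.07, -0.003], [0.07, 0.998, -0.003], [0.003, -0.003, -1.0]]
wrist_force: [-0.3, 0.7, 0.3]
gripper_width: 0.46
```

```bash
python3 - <<'E'
from h import *
np.set_printoptions(precision=4,suppress=True)
s=r.sense();print(s['tcp_pos'],s['ee_rot'],s['joints'],s['time_s'])
c=snap('wrist','w7.png'); c=snap('scene','s7.png');c=snap('side','d7.png')
a=cv2.imread('pics/s7.png'); cv2.imwrite('pics/s7c.png',cv2.resize(a[190:330,190:370],None,fx=4,fy=4,interpolation=cv2.INTER_CUBIC))
a=cv2.imread('pics/d7.png'); cv2.imwrite('pics/d7c.png',cv2.resize(a[100:250,90:290],None,fx=4,fy=4,interpolation=cv2.INTER_CUBIC))
E
```

```text
[0.3733 0.2148 0.1234] [[-0.9975  0.07   -0.0028]
 [ 0.07    0.9975 -0.0032]
 [ 0.0025 -0.0033 -1.    ]] [  51.6822    9.4742  -33.5615   -0.0158  -47.2041 -145.6842] 20.65
```

View pics/w7.png

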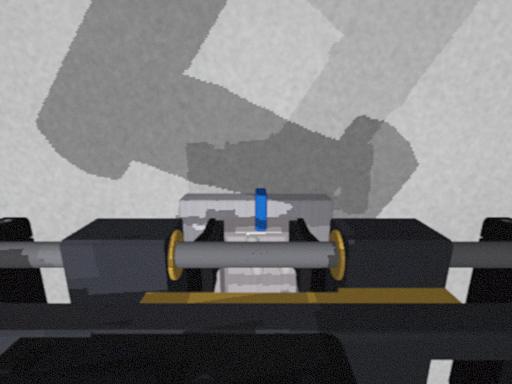

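View pics/s7c.png

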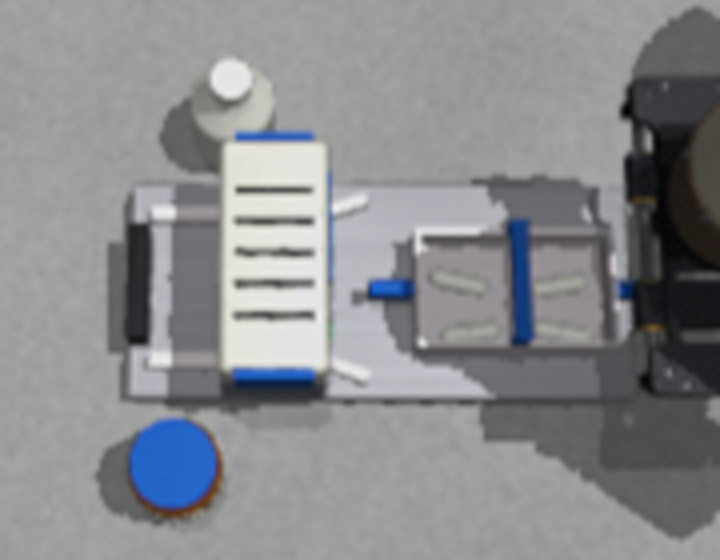

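View pics/d7c.png

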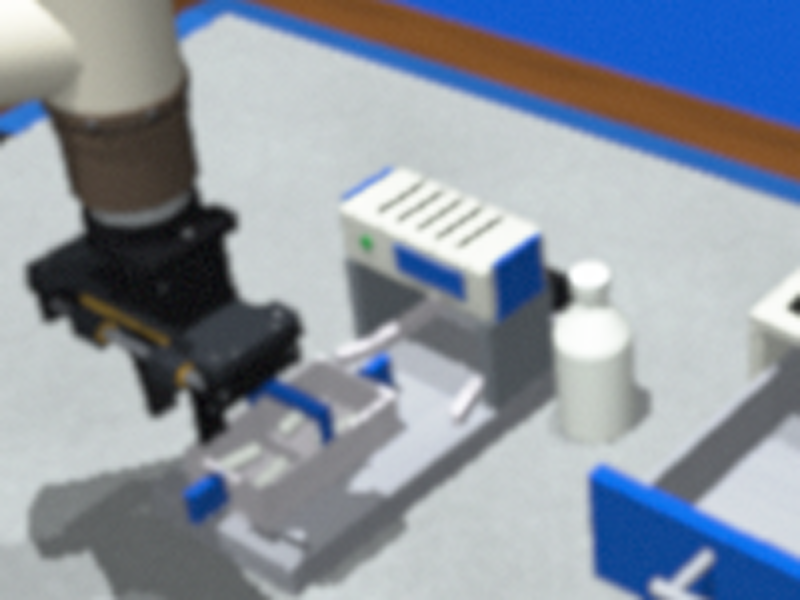

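```bash
python3 - <<'E'
from h import *
np.set_printoptions(precision=4,suppress=True)
s=r.sense(); w=r.capture('wrist'); sc=r.capture('scene'); R=np.array(s['ee_rot'])
x=np.array([.99756,-.06976]);y=np.array([.06976,.99756])
B=lambda a,b,z:ray(sc,190+a/4,190+b/4,z)
for n,p in dict(tip=ray(w,261,189,.068,s),lug=ray(w,261,210,.068,s),b1=B(518,220,.098),b2=B(522,340,.098),r1=B(418,230,.068),r2=B(415,346,.068)).items():
    q=p[:2]-[.590,.2]; print(n,p,'tool',1000*R.T@(p-s['tcp_pos']),'station',1000*(x@q),1000*(y@q))
E
```

```text
tip [0.3594 0.2206 0.068 ] tool [15.4549  3.4166 57.6149] station -231.4489657011369 4.501147208194042
lug [0.3773 0.2195 0.068 ] tool [-2.4829  3.5019 57.6311] station -213.51127760283913 4.591976105702378
b1 [0.4572 0.1747 0.098 ] tool [-85.2541 -35.6068  27.6735] station -130.75523682430983 -34.51564597494167
b2 [0.4639 0.2542 0.098 ] tool [-86.4507  44.228   27.7404] station -129.583374610622 45.31928665212244
r1 [0.5215 0.1708 0.068 ] tool [-149.7012  -35.0533   57.7322] station -66.28151962601565 -33.91742798881146
r2 [0.5313 0.2492 0.068 ] tool [-154.0274   43.8519   57.8011] station -61.979764382523705 44.98885557903594
```

Request:
play_rows(deltas=[[0.05,0.14,0.7,0,0,0,40],[0.05,0.14,1.5,0,0,0,40],[0.05,0.14,2.2,0,0,0,40],[0.05,0.14,2.8,0,0,0,40],[0.05,0.14,3.2,0,0,0,40],[0.05,0.14,3.4,0,0,0,40],[0.05,0.14,3.4,0,0,0,40]])

```text
time_s: 21.6
tcp_pos: [0.3732, 0.2193, 0.04]
ee_rot: [[-0.998, 0.07, -0.0], [0.07, 0.998, -0.0], [0.0, -0.0, -1.0]]
wrist_force: [-0.6, 0.6, -0.7]
gripper_width: 0.459
```

Request:
play_rows(deltas=[[0,0,0,0,0,0,24],[0,0,0,0,0,0,18],[0,0,0,0,0,0,14],[0,0,0,0,0,0,10],[0,0,0,0,0,0,5],[0,0,0,0,0,0,0],[0,0,0,0,0,0,0],[0,0,0,0,0,0,0]])

```text
time_s: 22.4
tcp_pos: [0.3731, 0.2192, 0.0402]
ee_rot: [[-0.998, 0.07, -0.0], [0.07, 0.998, -0.0], [0.0, -0.0, -1.0]]
wrist_force: [-0.8, -0.2, 3.2]
gripper_width: 0.112
```

Request:
play_rows(deltas=[[-0.1,-0.03,0,0,0,0,0],[-0.3,-0.08,0,0,0,0,0],[-0.5,-0.13,0,0,0,0,0],[-0.7,-0.17,0,0,0,0,0],[-0.9,-0.17,0,0,0,0,0],[-1.0,-0.17,0,0,0,0,0],[-1.0,-0.17,0,0,0,0,0]])

```text
time_s: 23.1
tcp_pos: [0.3975, 0.2131, 0.0402]
ee_rot: [[-0.998, 0.07, -0.001], [0.07, 0.998, -0.001], [0.001, -0.001, -1.0]]
wrist_force: [-2.7, -0.9, 5.8]
gripper_width: 0.113
```

```bash
python3 - <<'E'
from h import *
np.set_printoptions(precision=4,suppress=True)
s=r.sense();print(s['tcp_pos'],s['wrist_force'],s['time_s'])
c=snap('scene','s8.png')
a=cv2.imread('pics/s8.png'); cv2.imwrite('pics/s8c.png',cv2.resize(a[210:310,210:350],None,fx=5.5,fy=5.5,interpolation=cv2.INTER_CUBIC))
E
```

```text
[0.3975 0.2131 0.0402] [-2.6663 -0.9492  5.8004] 23.1
```

View pics/s8c.png

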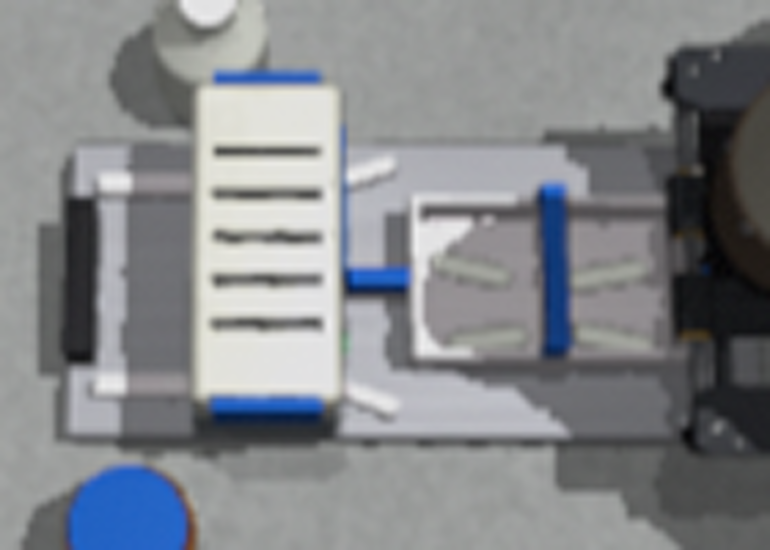

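```bash
python3 - <<'E'
from h import *
sc=r.capture('scene')
x=np.array([.99756,-.06976]);y=np.array([.06976,.99756])
B=lambda a,b,z:ray(sc,210+a/5.5,210+b/5.5,z)
for n,p in dict(rF1=B(412,197,.068),rF2=B(412,358,.068),rN1=B(665,200,.068),rN2=B(665,360,.068),b1=B(553,184,.098),b2=B(555,352,.098),lug=B(378,278,.068),fl1=B(395,162,.042),fl2=B(397,402,.042),st1=B(97,198,.05),st2=B(97,360,.05)).items():
    q=p[:2]-[.590,.2]; print(n,np.round([1000*(x@q),1000*(y@q)],1))
E
```

```text
rF1 [-40.1 -38.6]
rF2 [-38.3  41.3]
rN1 [-166.4  -37.2]
rN2 [-162.    42.1]
b1 [-106.9  -38.7]
b2 [-104.5   42.7]
lug [-22.4   2. ]
fl1 [-33.6 -62.3]
fl2 [-32.2  59.1]
st1 [118.4 -41.7]
st2 [116.7  39.8]
```

Request:
play_rows(deltas=[[-0.15,-0.03,0,0,0,0,0],[-0.4,-0.06,0,0,0,0,0],[-0.8,-0.08,0,0,0,0,0],[-1.2,-0.08,0,0,0,0,0],[-1.7,-0.08,0,0,0,0,0],[-2.2,-0.08,0,0,0,0,0],[-2.7,-0.08,0,0,0,0,0],[-3.2,-0.08,0,0,0,0,0],[-3.7,-0.08,0,0,0,0,0],[-4.2,-0.08,0,0,0,0,0],[-4.5,-0.08,0,0,0,0,0],[-4.6,-0.08,0,0,0,0,0]])

```text
time_s: 24.4
tcp_pos: [0.512, 0.203, 0.0403]
ee_rot: [[-0.998, 0.07, -0.002], [0.07, 0.998, -0.001], [0.002, -0.001, -1.0]]
wrist_force: [-6.1, -0.0, 8.6]
gripper_width: 0.11
```

Request:
play_rows(deltas=[[-0.1,0,0,0,0,0,0],[-0.2,0,0,0,0,0,0],[-0.25,0,0,0,0,0,0],[-0.3,0,0,0,0,0,0],[-0.3,0,0,0,0,0,0]])

```text
time_s: 24.9
tcp_pos: [0.5189, 0.2025, 0.0403]
ee_rot: [[-0.998, 0.07, -0.002], [0.07, 0.998, -0.001], [0.002, -0.001, -1.0]]
wrist_force: [-4.9, -1.0, 5.7]
gripper_width: 0.112
```

Request:
play_rows(deltas=[[-0.05,0,0,0,0,0,0],[-0.1,0,0,0,0,0,0],[-0.15,0,0,0,0,0,0],[-0.2,0,0,0,0,0,0],[-0.2,0,0,0,0,0,0]])

```text
time_s: 25.4
tcp_pos: [0.5226, 0.2022, 0.0403]
ee_rot: [[-0.998, 0.07, -0.004], [0.07, 0.998, -0.001], [0.004, -0.001, -1.0]]
wrist_force: [-8.1, 1.5, 7.8]
gripper_width: 0.114
```

Request:
play_rows(deltas=[[-0.05,0,0,0,0,0,0],[-0.1,0,0,0,0,0,0],[-0.15,0,0,0,0,0,0],[-0.15,0,0,0,0,0,0]])

```text
time_s: 25.8
tcp_pos: [0.5228, 0.202, 0.0402]
ee_rot: [[-0.997, 0.071, -0.01], [0.071, 0.998, -0.002], [0.01, -0.003, -1.0]]
wrist_force: [-19.2, 7.9, 15.6]
gripper_width: 0.11
```

```bash
python3 - <<'E'
from h import *
c=snap('scene','s9.png');d=snap('side','d9.png')
a=cv2.imread('pics/s9.png'); cv2.imwrite('pics/s9c.png',cv2.resize(a[210:310,210:350],None,fx=5.5,fy=5.5,interpolation=cv2.INTER_CUBIC))
E
```

```text
(no output)
```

View pics/s9c.png

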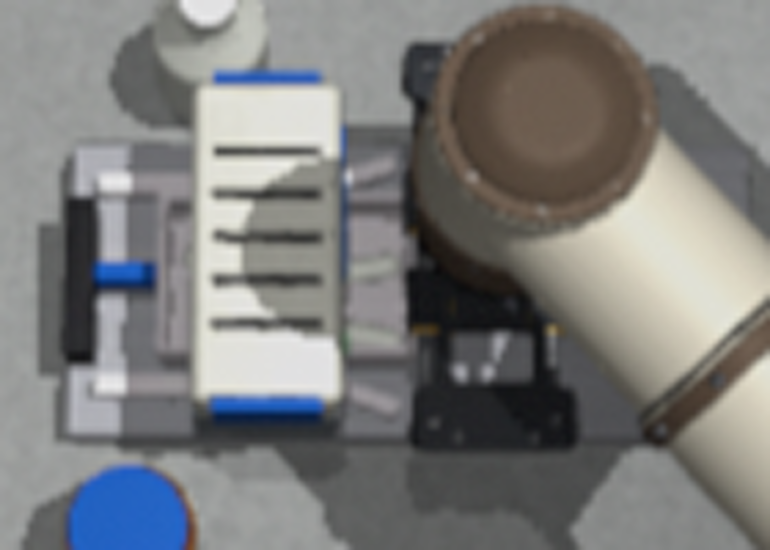

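Request:
play_rows(deltas=[[0.05,0,0,0,0,0,0],[0.12,0,0,0,0,0,0],[0.14,0,0,0,0,0,0],[0.14,0,0,0,0,0,0]])

```text
time_s: 26.3
tcp_pos: [0.5228, 0.2021, 0.0402]
ee_rot: [[-0.998, 0.07, -0.004], [0.07, 0.998, -0.001], [0.004, -0.002, -1.0]]
wrist_force: [-7.0, 2.1, 8.5]
gripper_width: 0.114
```

Request:
play_rows(deltas=[[0,0,0,0,0,0,16],[0,0,0,0,0,0,24],[0,0,0,0,0,0,32],[0,0,0,0,0,0,40],[0,0,0,0,0,0,40],[0,0,-0.4,0,0,0,40],[0,0,-1,0,0,0,40],[0,0,-1.8,0,0,0,40],[0.3,0,-2.8,0,0,0,40],[0.6,0,-3.8,0,0,0,40],[1.2,0,-4.8,0,0,0,40],[2,0,-5.8,0,0,0,40]])

```text
time_s: 27.5
tcp_pos: [0.4751, 0.2058, 0.1868]
ee_rot: [[-0.998, 0.07, 0.001], [0.07, 0.998, 0.0], [-0.001, 0.001, -1.0]]
wrist_force: [0.5, 0.1, 0.2]
gripper_width: 0.462
```

Request:
play_rows(deltas=[[1,0,-0.3,0,0,0,40],[2,0,-0.6,0,0,0,40],[2.8,0,-0.8,0,0,0,40],[3,0,-0.8,0,0,0,40],[3,0,-0.8,0,0,0,40],[3,0,-0.8,0,0,0,40]])

```text
time_s: 28.1
tcp_pos: [0.4009, 0.2112, 0.2052]
ee_rot: [[-0.998, 0.07, 0.0], [0.07, 0.998, 0.0], [-0.0, 0.0, -1.0]]
wrist_force: [0.7, 0.3, -0.2]
gripper_width: 0.457
```

```bash
python3 - <<'E'
from h import *
s=r.sense();print(s['tcp_pos'],s['wrist_force'],s['time_s'],s['gripper_width'])
c=snap('scene','s10.png');d=snap('side','d10.png')
a=cv2.imread('pics/s10.png'); cv2.imwrite('pics/s10c.png',cv2.resize(a[210:310,210:350],None,fx=5.5,fy=5.5,interpolation=cv2.INTER_CUBIC))
a=cv2.imread('pics/d10.png'); cv2.imwrite('pics/d10c.png',cv2.resize(a[100:280,90:330],None,fx=3.3,fy=3.3,interpolation=cv2.INTER_CUBIC))
E
```

```text
[0.40085856 0.21120946 0.20519645] [ 0.68399623  0.34511237 -0.22784954] 28.1 0.4572609865596021
```

View pics/s10c.png

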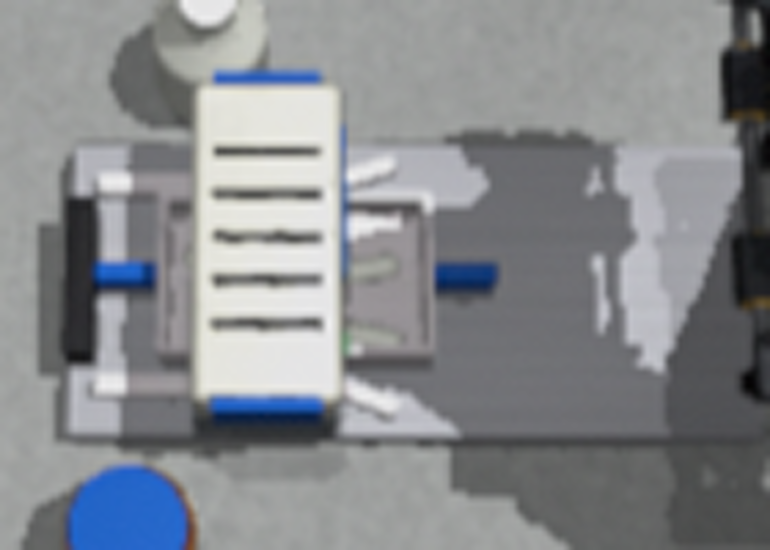

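View pics/d10c.png

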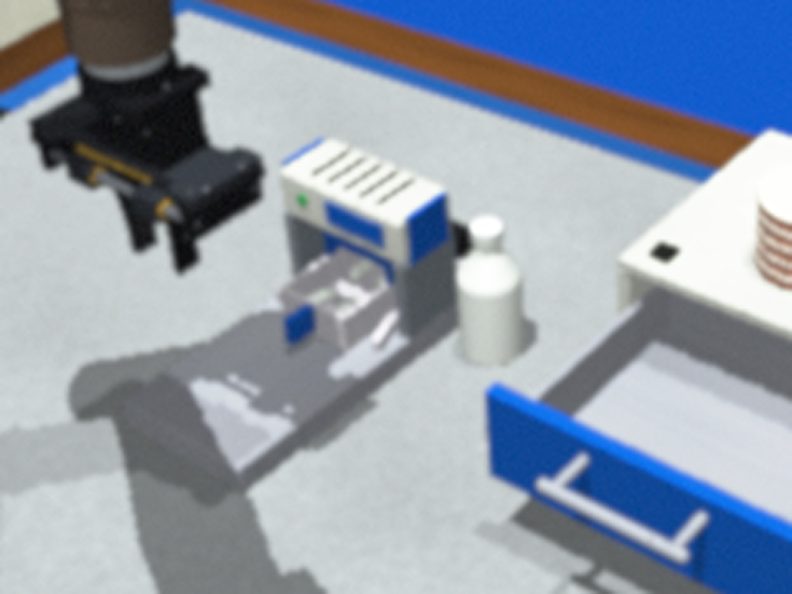

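```bash
python3 - <<'E'
from h import *
sc=r.capture('scene')
x=np.array([.99756,-.06976]);y=np.array([.06976,.99756])
B=lambda a,b,z:ray(sc,210+a/5.5,210+b/5.5,z)
for n,p in dict(far=B(96,273,.068),near=B(497,274,.068),rN1=B(432,198,.068),rN2=B(432,358,.068),stop=B(97,280,.068)).items():
    q=p[:2]-[.590,.2]; print(n,np.round([1000*(x@q),1000*(y@q)],1))
print(r.sense()['joint_velocities'].round(2))
r.finish_job()
E
```

```text
far [117.   -0.3]
near [-81.2  -0. ]
rN1 [-50.  -38.1]
rN2 [-48.1  41.2]
stop [116.5   3.2]
[-0.04  0.01 -0.18 -0.01 -0.04 -0.04]
the job is handed in; nothing more can be done
```

The job is done and handed in at about 28 s of the 66 s allowed; `finish_job` gives no verdict, so these are my own checks.

**What I did:**
- **Drawer:** I pulled it until it hit its stop at about 18 N. The pictures put its travel at 166–168 mm, and it was still out in the last side view.
- **Carrier to the ledge:** I lifted the carrier level by its cross bar and set it on the ledge about 130 mm in front of the lamp. I then let go and checked that it stood along the lane with all four bars in it.
- **Carrier under the lamp:** I took it by the near lug, centred it and slid it in until the far lug hit the back stop at about 19 N. Then I eased off, let go and backed away.

**Last checks:**
- **Position:** The carrier's far lug is at the stop, and its lug tips lie at x = 117 and -81 mm in the station frame. That puts its centre near x = 18 mm (home is 20) and y = 0 to 1 mm, with no measurable turn.
- **Bystanders and robot:** The jar and flask look unmoved. The edge of the dishes that shows in the last side view looks undisturbed too, and nothing was moved near them. The arm is clear, with wrist force near zero.

**Checks that failed or disagreed:**
- **Sideways position on the ledge:** One wrist picture put the carrier at y = -2.5 mm while the scene camera gave about +5 mm. A later wrist picture agreed with the scene camera, so I used that.
- **Bars at the end:** The lamp head hides part of the carrier, so I could not count all four bars at the end. Two show clearly, and the slide was gentle, so nothing suggests the others left it.

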